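# Load the mandrel into the spring-plunger rod holder

## Robot

A 6-joint arm with a two-finger parallel gripper is mounted at the origin on a cart in front of the work surface, level with it; the furniture and walls round the work are solid. World frame = base frame: x ahead of the robot, y to its left, z up, the work surface at z = 0. Lengths are in m, angles in rad, forces in N, time in s.
With the tool pointing down it reaches from about 0.225 to 0.875 m from the base axis. Payload 3.4 kg.
Tool frame: the origin (TCP) lies between the finger pads; the fingertips stand 8 mm ahead of it and the grasp point (between the pads) lies 11 mm behind it; z points along the fingers, y is the line along which they close (so a half turn about z gives the same grasp; the last joint's range is limited). The gripper opens to 85 mm and grips with 20 to 120 N. Pads are 22 mm wide; open, the fingers measure 114 mm over their backs; the gripper's body (76 mm by 85 mm) begins 54 mm behind the grasp point. The pads swing forward as they close: fully open they stand 13 mm farther back than shut.
Start: joints at [-1.256, 0.276, 1.505, -0, 1.361, -0.121], TCP at [0.243, -0.521, 0.239] pointing down, gripper open.
Joint ranges: [-2.89, 2.89], [-0.75, 2.08], [0.22, 2.7], [-1.18, 4.32], [0.11, 2.71], [-2.7, 2.7]. Speed limits (rad/s): [2.57, 2.57, 3.14, 3.14, 3.14, 3.14].

## Interface

Orientations are given as a unit quaternion [w, x, y, z].
In Python, from rig import manip gives the robot as it stands.
- The arm moves only by the tool move_arm, never from a script. Its argument "deltas" is a list that holds one entry, the list of rows, each a list of 5 numbers: the shift along the tool's x, y, z normalised to -1 to 1, where 1 is 80 cm, then the turn about the tool's z normalised to -1 to 1, where 1 is 120 degrees, then the closure, from -1 (fully open) to 1 (shut). In form: [[[tx, ty, tz, twist, grip], ...]]. A call has 1 to 12 rows; each row is the pose to reach, as a shift and turn from the pose commanded when the call began, along the tool's axes at that moment; what a row does not reach only later rows make up. A row lasts 1/10 s, in which the tool goes at most 50 mm and 8.59 degrees, less where a joint would pass 70% of its speed; a pose out of reach is approached as far as the arm can. A call with a number of a shift or a turn outside -1 to 1 is refused whole. A call with a gripper value outside its range is refused whole. The fingers move at their own pace and stop on an object; "squeeze" is the grip in N (left out, the last holds). Time passes only in rows, so rows that repeat a pose let the fingers close. It gives the time, the measured TCP pose, the force, the opening and the grip force at its end, in the units of the state.
- manip.get_state(): the state, without advancing time (a new reading comes with each control period).
- manip.get_image(name): name is "side" or "top"; returns the picture (384x512x3 uint8, red, green, blue); there is no depth.
- manip.camera_params(name): a dict with "fx", "fy", "cx", "cy" (pixels), "dist" ([k1, k2, p1, p2, k3] as OpenCV has them; the pictures are not rectified), "R" (3x3) and "t" (3): a world point X has camera coordinates R X + t. Camera axes: x right, y down, z forward; pixel columns grow to the right and rows downward; lengths in m; the calibration is good to about 2 mm. A picture is of the moment at which its call begins. camera_params takes no time and is no camera call.
- manip.sign_off(): hands the job in; it is judged then, once.
The state is a dict: "clock": time; "qpos": joint angles; "qd": joint speeds; "effort": joint torques, N m; "position": TCP position; "ee_rot": TCP orientation; "contact_force": force on the tool from outside, world axes, zero at the start; "moment": the same for the moment, N m; "width": finger opening in m; "gripper_force": force on a finger pad.
Only numpy, scipy, OpenCV 4.12 (cv2) and the standard library are available. Lean on these libraries where they do the work, as an engineer would, in place of code of your own. Each camera call takes 0.05 s, during which the arm holds its last target. There are 200 camera calls.

## Task

Take the steel mandrel from its wooden rest and slide it nose first into the bore of the rod holder, past the side spring plunger, until it is fully home with the sprung end pad pressed back solid, and leave it there gripped by the plunger. Push it home gently, feeling for the stop and never ramming it (under about 20 N on the end pad), and do not disturb the glue stick, small bottle or scorper nearby.

Things in the scene. Friction and masses are not known exactly. Their poses are not given: they have to be found in the camera images.
- mandrel: Loose round steel rod, 150 mm long, 0.2 to 0.4 kg, lying level on the wooden rest. Origin on its axis at half length; x runs along the rod to the nose; roll means nothing. Shank 20 mm in diameter; the nose (+x, 75 mm from the origin) tapers over its last 18 mm to 6 mm across; the tail (-x) is a flat-ended round head 26 mm in diameter, 14 mm long.
- rod_rest: Wooden rest fixed to the bench: base 136 x 60 x 12 mm with two V blocks, each 16 mm long, centred 45 mm either side of the middle; 74 mm are free between them. Origin under the middle of the base, x along the rod. The rod's axis lies 50 mm above the bench; the V blocks reach 52 mm up.
- rod_holder: Aluminium holder fixed to the bench on a dark base plate (10 mm thick, 88 wide, x -10 to 155 mm). Origin on the bench below the mouth of its bore; x points level into the bore, y left, z up. Body x 0 to 85 mm, 50 wide, 72 high. The spring plunger's barrel and black knob stick out to y = -58 mm at x = 32 mm. Behind, a stop carriage, 46 wide, 84 high, is clamped at an untold depth.
- bore_mouth (a point): Centre of the bore's mouth, 50 mm above the bench; same axes as the holder (x into the bore). The bore is a level square passage, 23 mm wide and high, 85 mm long, closed on top but for a 5 mm wide viewing slot along its middle. Let go when only part-way in, the rod droops by up to 0.1 rad; pushed while crooked, or at its tail by a fingertip, it can jam: hold it level, or raise and lower the tail a little.
- plunger (a joint): Side spring plunger, m: 0 = out, its 12 mm ball tip 6.5 mm into the bore from the right (-y) wall, 32 mm behind the mouth; grows to 0.010 as pushed back. Spring 4.2 N plus 0.6 N per mm. The rod's tapered nose rides it back; then it reads 0.0025 to 0.005 and presses the rod on the opposite wall: sliding takes 5 to 15 N and the rod stays where it is left.
- end_pad (a joint): Flat sprung pad in the bore, before the stop carriage, m: 0 = forward, 0.008 = pressed back solid: the rod is home. Spring 0.4 to 1.2 N, less than the plunger's grip. Forward, its face stands 60 to 100 mm behind the mouth (differs each time, untold), so at home the nose is 68 to 108 mm deep and 42 to 82 mm of the rod stand out.
- glue_stick: Bystander: orange-capped glue stick standing upright, 28 mm across, 92 mm tall; origin under its base.
- rinse_bottle: Bystander: small pale bottle with a white cap standing upright, 37 mm across, 88 mm tall; origin under its base.
- scorper: Bystander: hand tool lying on the bench, turned wooden handle and steel blade, 162 mm long, 25 mm thick; origin under its middle.

How it is judged:
By the outcome, as a careful person would: the job done as asked, in the order asked, and still so for the second after the job is handed in, with the robot touching nothing.
It also fails if it takes over 59 s, if anything falls off the work surface, if the arm or the gripper's body presses on something with over 40 N, if the wrist force passes 120 N, or if a joint passes its speed limit or range.

## Working session

There is one attempt and no reset: what is moved stays moved. The work goes in short steps, Python scripts to look and compute and a tool call to move; the robot and the scene stay as the last step left them, time stands still between calls to the robot, and variables do not carry over. Pictures are saved under pics/ and viewed, at most 13 in all, crops included, and the job is handed in when it is done.

Besides the shell and the picture viewer there is one more tool, called after ">>>" as a command line: name --argument value ..., lists and objects as JSON in quotes. move_arm: Moves the arm, as the interface text tells. Scaled input: -1 to 1 covers 80 cm each way for a shift and 120 degrees each way for a turn. Its arguments: {"type":"object","properties":{"deltas":{"type":"array","items":{"type":"array","items":{"type":"array","items":{"type":"number","minimum":-1,"maximum":1}}}},"squeeze":{"type":"number"}},"required":["deltas"]}

```bash
mkdir -p pics
python3 - <<'E'
from rig import manip
import cv2
for n in("side","top"):
    im=manip.get_image(n); cv2.imwrite(f"pics/{n}0.png",im[:,:,::-1])
    p=manip.camera_params(n); print(n,{k:(v if not hasattr(v,'tolist') else v.tolist()) for k,v in p.items()})
print(manip.get_state())
E
```

```text
side {'fx': 463.3193771581533, 'fy': 463.3193771581533, 'cx': 258.9967067884373, 'cy': 185.8711563747067, 'dist': [-0.044213150956161455, 0.0, 0.0, 0.0, 0.0], 'R': [[0.9998719306604646, 0.0076277544552174545, -0.014069102291387652], [-0.008404906661019984, -0.49783301138517905, -0.8672321778619516], [-0.013619097669602055, 0.8672393615012726, -0.49770514367598273]], 't': [-0.6018855723767725, 0.03243049394540393, 1.221825508929115]}
top {'fx': 348.88839263172724, 'fy': 348.88839263172724, 'cx': 254.13197338081142, 'cy': 192.97931801340295, 'dist': [-0.044134808157619276, 0.0, 0.0, 0.0, 0.0], 'R': [[0.015194153121967327, -0.9998311838718591, 0.010331576273868832], [-0.9924505354769414, -0.01633803215630861, -0.12155247153715866], [0.12170074914493563, -0.008406691540432835, -0.9925312363824655]], 't': [-0.04050319788372425, 0.6001410160162018, 0.961107363650431]}
{'clock': 0.1, 'qpos': array([-1.25598792e+00,  2.76522539e-01,  1.50600759e+00, -4.25096063e-05,
        1.36070405e+00, -1.21001989e-01]), 'qd': array([-0.00077435, -0.00049502, -0.00377133, -0.00118085,  0.00063034,
        0.00053998]), 'effort': array([ 1.72050677e-03, -4.17699265e+01, -2.46405369e+01, -1.55062480e-05,
        5.81884815e-03,  2.82482944e-06]), 'position': array([ 0.24256997, -0.52082041,  0.23853104]), 'ee_rot': array([-8.14902915e-04,  9.76351165e-01,  2.16189105e-01, -1.00096577e-04]), 'contact_force': array([ 0.04397183, -0.26394943,  0.35725701]), 'moment': array([-0.02788373, -0.02545435, -0.05780825]), 'gripper_force': 0.0, 'width': 0.0857915944239814}
```

View pics/side0.png

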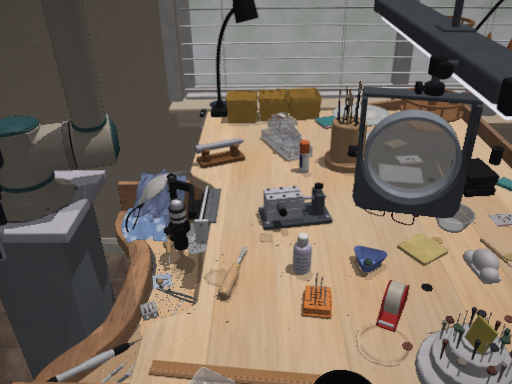

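View pics/top0.png

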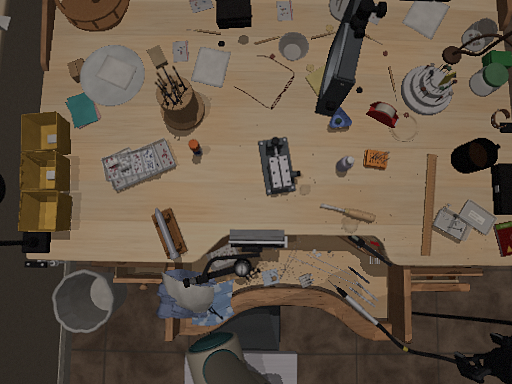

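The side view shows the rest with the rod at about (220,150), the holder at about (293,207), the bottle at (302,253), the glue stick at (305,155) and the scorper at (233,272). The top view shows the rod at about (168,233), the holder at (277,165), the glue stick at (195,147), the bottle at (345,163) and the scorper at (348,213). I'll zoom in on both.

```bash
cat > h.py <<'E'
import numpy as np, cv2
from rig import manip
from scipy.optimize import least_squares
def cam(n):
    p=manip.camera_params(n); K=np.array([[p['fx'],0,p['cx']],[0,p['fy'],p['cy']],[0,0,1.]])
    return K,np.array(p['dist'],float),np.array(p['R'],float),np.array(p['t'],float)
C={n:cam(n) for n in("side","top")}
def proj(n,X):
    K,d,R,t=C[n]; return cv2.projectPoints(np.atleast_2d(np.asarray(X,float)),cv2.Rodrigues(R)[0],t,K,d)[0][:,0]
def tri(s,t):
    return least_squares(lambda X:np.r_[proj("side",X)[0]-s,proj("top",X)[0]-t],[.5,0,.05])
def ray(n,uv,z):
    K,d,R,t=C[n]; r=R.T@np.r_[cv2.undistortPoints(np.array([[uv]],float),K,d)[0,0],1]; c=-R.T@t
    return c+r*(z-c[2])/r[2]
def crop(im,x,y,w,h,s): return cv2.resize(im[y:y+h,x:x+w],None,fx=s,fy=s,interpolation=cv2.INTER_CUBIC)
E
python3 - <<'E'
import cv2,numpy as np
from h import crop
s=cv2.imread("pics/side0.png");t=cv2.imread("pics/top0.png")
# 400x300 tiles
a=crop(s,190,130,66,50,6);b=crop(s,253,175,84,62,4.7)
c=crop(t,140,200,66,50,6);d=crop(t,245,130,66,50+20,5.7)
def fit(i): return cv2.copyMakeBorder(i[:300,:400],0,max(0,300-i.shape[0]),0,max(0,400-i.shape[1]),0)
cv2.imwrite("pics/crops.png",np.vstack([np.hstack([fit(a),fit(b)]),np.hstack([fit(c),fit(cv2.resize(crop(t,245,130,66,70,1),None,fx=4.28,fy=4.28,interpolation=2))])]))
E
```

```text
(no output)
```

View pics/crops.png

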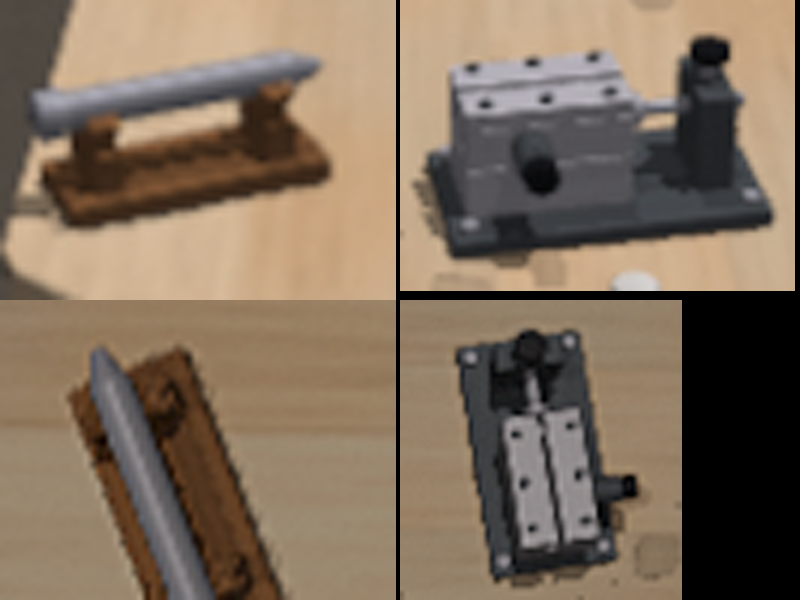

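Crops: in the side tile the rod's nose is at (322,65) and its tail at (38,112). The holder's body corners, base corners and knob are clear in both views, with the holder's mouth facing the robot. Next I fit poses to these points and overlay the model.

```bash
cat > fit.py <<'E'
from h import *
def S(x,y): return np.array([253+(x-400+.5)/4.7-.5,175+(y+.5)/4.7-.5])
def T(x,y): return np.array([245+(x-400+.5)/4.28-.5,130+(y-300+.5)/4.28-.5])
HB=[("side",(0,-25,72),S(458,113)),("side",(0,25,72),S(450,70)),("side",(85,25,72),S(612,53)),("side",(85,-25,72),S(633,93)),
("side",(-10,-44,0),S(455,255)),("side",(155,-44,0),S(770,222)),("side",(-10,44,10),S(430,155)),
("top",(85,25,72),T(503,418)),("top",(85,-25,72),T(580,408)),("top",(0,-25,72),T(598,537)),("top",(0,25,72),T(517,548)),
("top",(155,44,10),T(458,347)),("top",(155,-44,10),T(578,332)),("top",(-10,44,10),T(495,580)),("top",(-10,-44,10),T(613,560))]
def place(p,P):
    P=np.atleast_2d(np.array(P,float))/1000; c,s=np.cos(p[3]),np.sin(p[3])
    return P@np.array([[c,-s,0],[s,c,0],[0,0,1]]).T+p[:3]
def res(p,L): return np.concatenate([proj(n,place(p,P))[0]-uv for n,P,uv in L])
if __name__=="__main__":
    f=least_squares(res,[.6,-.05,0,0],args=(HB,),loss="soft_l1"); print("holder",f.x.round(4),res(f.x,HB).reshape(-1,2).round(1).tolist())
    hp=f.x
    a=lambda x,y:np.array([190+(x+.5)/6-.5,130+(y+.5)/6-.5]); b=lambda x,y:np.array([140+(x+.5)/6-.5,200+(y-300+.5)/6-.5])
    n=tri(a(322,66),b(98,350)); print("nose",n.x.round(4),n.fun.round(1))
    # rod wire overlay guess: direction from nose tile + side tail
    tl=ray("side",a(48,112),.05); d=tl-n.x; print("tail",tl.round(4),"len",np.linalg.norm(d),"yaw",np.arctan2(-d[1],-d[0]))
    np.save("hp.npy",hp)
    s=cv2.imread("pics/side0.png");t=cv2.imread("pics/top0.png")
    out=[]
    for nm,im,x,y in(("side",s,190,125),("side",s,253,172),("top",t,140,198),("top",t,245,130)):
        k=5 if x!=245 else 4.2
        q=crop(im,x,y,80,60 if k==5 else 72,k)
        def dr(P,c):
            uv=((proj(nm,P)-[x,y]+.5)*k).astype(int); cv2.polylines(q,[uv.reshape(-1,1,2)],False,c,1)
        for z in(0,.072):
            dr(place(hp,[(0,-25,z*1e3),(85,-25,z*1e3),(85,25,z*1e3),(0,25,z*1e3),(0,-25,z*1e3)]),(0,255,0))
        dr(place(hp,[(-10,-44,10),(155,-44,10),(155,44,10),(-10,44,10),(-10,-44,10)]),(0,255,255))
        dr(np.array([n.x,tl]),(0,0,255))
        out.append(cv2.copyMakeBorder(q[:300,:400],0,max(0,300-q.shape[0]),0,max(0,400-q.shape[1]),0))
    cv2.imwrite("pics/ov.png",np.vstack([np.hstack(out[:2]),np.hstack(out[2:])]))
E
python3 fit.py
```

```text
holder [ 6.165e-01 -1.071e-01  6.000e-04  1.579e-01] [[1.2, 0.3], [-0.5, -1.4], [-0.1, -0.8], [0.2, 1.2], [-0.8, 0.9], [0.6, 1.1], [-1.1, -1.3], [-0.3, 0.4], [-0.6, 0.3], [-0.1, -0.1], [1.0, -0.1], [-0.5, -0.2], [0.4, -0.6], [-1.1, -0.5], [0.9, 0.0]]
nose [0.5527 0.2445 0.0497] [-0.1  0.  -0.  -0.1]
tail [0.4209 0.1927 0.05  ] len 0.14157023174566627 yaw 0.37452044580101757
```

View pics/ov.png

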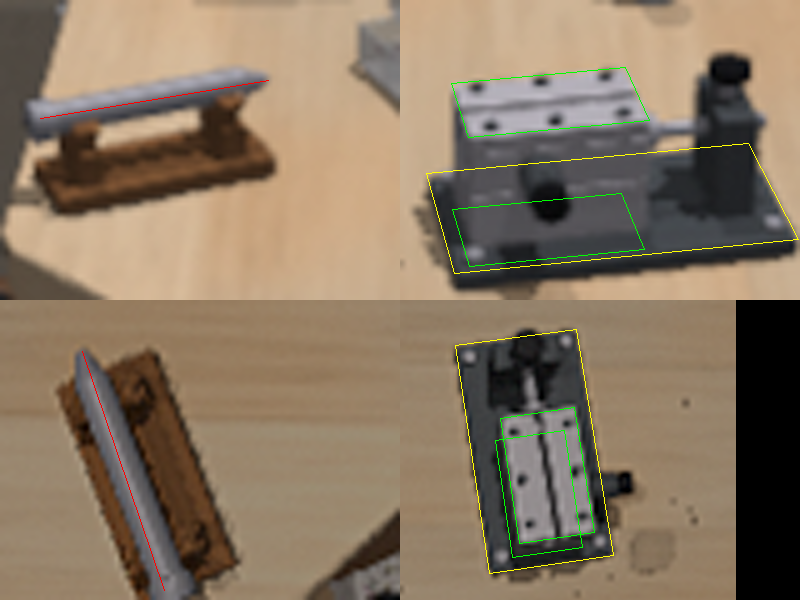

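Both overlays fit to about 1 px. Before moving, I refine the rod with a silhouette fit in both views and locate the bystanders.

```bash
cat > rod.py <<'E'
from h import *
from scipy.optimize import minimize
from fit import place
def rodpts():
    P=[]
    for x,r in((-75,13),(-61,13),(-61,10),(57,10),(75,3)):
        for a in np.linspace(0,2*np.pi,24,endpoint=False): P.append((x,r*np.cos(a),r*np.sin(a)))
    return np.array(P)/1
RP=rodpts(); B={"side":(186,125,70,50),"top":(140,195,60,75)}
def rend(n,p):
    x,y,w,h=B[n]; k=6; m=np.zeros((h*k,w*k),np.uint8)
    uv=(proj(n,place(p,RP))-[x,y]+.5)*k; uv=(uv*16).astype(np.int32)
    G=uv.reshape(5,24,2)
    for i in(0,2,3): cv2.fillConvexPoly(m,cv2.convexHull(G[i:i+2].reshape(-1,1,2)),255,shift=4)
    return cv2.resize(m,(w,h),interpolation=cv2.INTER_AREA)/255.
def mask(n,im):
    x,y,w,h=B[n]; q=im[y:y+h,x:x+w].astype(float)  # BGR
    d=q[:,:,0]-q[:,:,2]   # blue minus red: steel ~>0, wood <0
    return np.clip((d+25)/30,0,1)
E
python3 - <<'E'
from rod import *
ims={n:cv2.imread(f"pics/{n}0.png") for n in B}
M={n:mask(n,ims[n]) for n in B}
p0=np.array([.487,.219,.05,.38])
W={n:cv2.dilate((rend(n,p0)>0).astype(np.uint8),np.ones((9,9)))>0 for n in B}
f=lambda p:sum(((rend(n,p)-M[n])**2)[W[n]].sum() for n in B)
r=minimize(f,p0,method="Nelder-Mead",options=dict(initial_simplex=p0+np.vstack([np.zeros(4),np.diag([.01,.01,.008,.08])]),maxiter=400))
print(r.x.round(4),r.fun,f(p0),{n:(rend(n,r.x).sum(),M[n][W[n]].sum()) for n in B})
for nm,s,t in(("glue",None,(195,147)),("bottle",(302,236),(347,159)),("scorper",None,(350,213))):
    print(nm,ray("top",t,.09 if nm!="scorper" else .012).round(3),tri(s,t).x.round(3) if s else "")
print("bench tool", tri((175,182),(243,268)).x.round(3))
out=[]
for n in B:
    x,y,w,h=B[n]; q=ims[n][y:y+h,x:x+w].copy(); k=6; q=cv2.resize(q,None,fx=k,fy=k,interpolation=2)
    e=cv2.resize((rend(n,r.x)*255).astype(np.uint8),None,fx=k,fy=k,interpolation=2)
    cs,_=cv2.findContours((e>127).astype(np.uint8),0,1); cv2.drawContours(q,cs,-1,(0,0,255),1)
    out.append(cv2.copyMakeBorder(q,0,450-q.shape[0],0,0,0))
cv2.imwrite("pics/rod.png",np.hstack(out)[:, :790])
E
```

```text
[0.4834 0.2145 0.0516 0.4148] 75.99688965782391 166.76327181853134 {'side': (np.float64(341.0), np.float64(291.5666666666666)), 'top': (np.float64(402.4901960784314), np.float64(333.1333333333333))}
glue [0.719 0.134 0.09 ] 
bottle [ 0.693 -0.285  0.09 ] [ 0.692 -0.288  0.081]
scorper [ 0.549 -0.313  0.012] 
bench tool [ 0.388 -0.004  0.047]
```

View pics/rod.png

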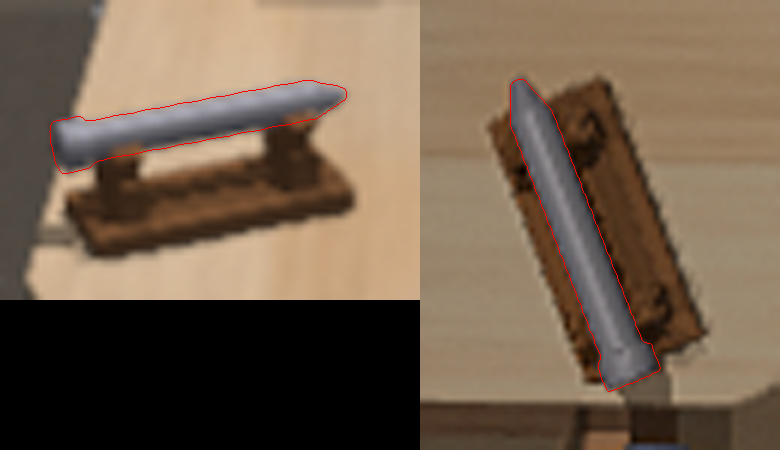

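The silhouette fit is tight in both views: the rod is at (0.483, 0.2145, ~0.05) with yaw 0.415. I'll grasp it 22 mm tailward of the middle.

```bash
cat > go.py <<'E'
import sys,numpy as np
from rig import manip
from scipy.spatial.transform import Rotation as Rn
def show(targets):
    s=manip.get_state(); q=s["ee_rot"]; R=Rn.from_quat([q[1],q[2],q[3],q[0]]).as_matrix()
    yaw=np.arctan2(R[1,0],R[0,0]); print("t",round(s["clock"],2),"pos",s["position"].round(4),"yaw",round(yaw,4),"zax",R[:,2].round(4),"F",s["contact_force"].round(1),"M",s["moment"].round(2),"w",round(s["width"],4),"gf",round(s["gripper_force"],1))
    for t in targets:
        d=R.T@(np.array(t[:3])-s["position"])/.8; print(t,"->",d.round(4),"twist",round(-(t[3]-yaw)/np.radians(120),4))
if __name__=="__main__": show(eval(sys.argv[1]) if len(sys.argv)>1 else [])
E
python3 go.py "[(.36,-.25,.33,.415),(.463,.2056,.33,.415),(.463,.2056,.14,.415),(.463,.2056,.04,.415)]"
```

```text
t 0.1 pos [ 0.2426 -0.5208  0.2385] yaw 0.4358 zax [-5.0e-04  1.5e-03 -1.0e+00] F [ 0.  -0.3  0.4] M [-0.03 -0.03 -0.06] w 0.0858 gf 0.0
(0.36, -0.25, 0.33, 0.415) -> [ 0.276  -0.2451 -0.1139] twist 0.0099
(0.463, 0.2056, 0.33, 0.415) -> [ 0.6331 -0.707  -0.1131] twist 0.0099
(0.463, 0.2056, 0.14, 0.415) -> [ 0.6331 -0.7066  0.1244] twist 0.0099
(0.463, 0.2056, 0.04, 0.415) -> [ 0.6331 -0.7064  0.2494] twist 0.0099
```

>>> move_arm --deltas '[[[0.276,-0.245,-0.114,0.01,-1],[0.276,-0.245,-0.114,0.01,-1],[0.276,-0.245,-0.114,0.01,-1],[0.276,-0.245,-0.114,0.01,-1],[0.276,-0.245,-0.114,0.01,-1],[0.276,-0.245,-0.114,0.01,-1],[0.633,-0.707,-0.113,0.01,-1],[0.633,-0.707,-0.113,0.01,-1],[0.633,-0.707,-0.113,0.01,-1],[0.633,-0.707,-0.113,0.01,-1],[0.633,-0.707,-0.113,0.01,-1],[0.633,-0.707,-0.113,0.01,-1]]]' --squeeze 40

```text
clock: 1.3
position: [0.4235, 0.0362, 0.3289]
ee_rot: [0.0, 0.979, 0.206, 0.0]
contact_force: [2.2, 0.2, 0.0]
width: 0.0851
gripper_force: 0.0
```

```bash
python3 go.py "[(.463,.2056,.33,.415),(.463,.2056,.14,.415),(.463,.2056,.04,.415)]"
```

```text
t 1.3 pos [0.4235 0.0362 0.3289] yaw 0.4148 zax [ 3.e-04 -3.e-04 -1.e+00] F [2.2 0.2 0. ] M [-0.03 -0.08  0.02] w 0.0851 gf 0.0
(0.463, 0.2056, 0.33, 0.415) -> [ 0.1305 -0.174  -0.0014] twist -0.0001
(0.463, 0.2056, 0.14, 0.415) -> [ 0.1305 -0.1741  0.2361] twist -0.0001
(0.463, 0.2056, 0.04, 0.415) -> [ 0.1305 -0.1741  0.3611] twist -0.0001
```

>>> move_arm --deltas '[[[0.13,-0.174,-0.001,0,-1],[0.13,-0.174,-0.001,0,-1],[0.13,-0.174,-0.001,0,-1],[0.13,-0.174,-0.001,0,-1],[0.13,-0.174,0.236,0,-1],[0.13,-0.174,0.236,0,-1],[0.13,-0.174,0.236,0,-1],[0.13,-0.174,0.236,0,-1],[0.13,-0.174,0.236,0,-1],[0.13,-0.174,0.236,0,-1]]]'

```text
clock: 2.3
position: [0.4631, 0.2034, 0.1404]
ee_rot: [0.0, 0.979, 0.206, -0.0]
contact_force: [0.5, 0.2, 0.4]
width: 0.0849
gripper_force: 0.0
```

```bash
python3 go.py "[(.463,.2056,.08,.415),(.463,.2056,.04,.415)]"
```

```text
t 2.3 pos [0.4631 0.2034 0.1404] yaw 0.4148 zax [-8.e-04 -3.e-04 -1.e+00] F [0.5 0.2 0.4] M [-0.   -0.   -0.03] w 0.0849 gf 0.0
(0.463, 0.2056, 0.08, 0.415) -> [ 0.0011 -0.0025  0.0755] twist -0.0001
(0.463, 0.2056, 0.04, 0.415) -> [ 0.0011 -0.0025  0.1255] twist -0.0001
```

>>> move_arm --deltas '[[[0.001,-0.0025,0.06,0,-1],[0.001,-0.0025,0.09,0,-1],[0.001,-0.0025,0.11,0,-1],[0.001,-0.0025,0.125,0,-1],[0.001,-0.0025,0.125,0,-1],[0.001,-0.0025,0.125,0,0.3],[0.001,-0.0025,0.125,0,0.3]]]'

```text
clock: 3.0
position: [0.4642, 0.2059, 0.0417]
ee_rot: [-0.0, 0.979, 0.206, 0.002]
contact_force: [-0.7, -0.1, -0.1]
width: 0.0595
gripper_force: 0.0
```

```bash
python3 go.py
python3 - <<'E'
from h import *
out=[]
for n,(x,y,w,h) in {"side":(180,115,80,75),"top":(130,190,80,75)}.items():
    im=manip.get_image(n)[:,:,::-1].copy(); cv2.imwrite(f"pics/{n}1.png",im); out.append(crop(im,x,y,w,h,5))
cv2.imwrite("pics/g1.png",np.hstack(out))
E
```

```text
t 3.0 pos [0.4642 0.2059 0.0417] yaw 0.4149 zax [ 3.2e-03  8.0e-04 -1.0e+00] F [-0.7 -0.1 -0.1] M [ 0.02  0.02 -0.01] w 0.0595 gf 0.0
```

View pics/g1.png

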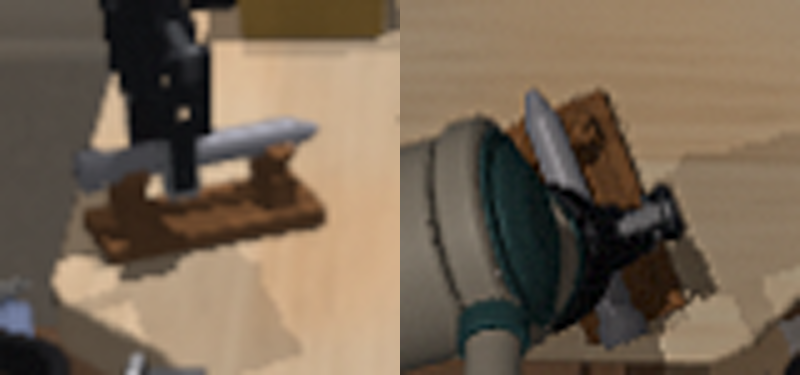

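The picture shows the fingers straddling the rod between the V blocks, the near finger at about (180,160) in the left tile. Closing now.

>>> move_arm --deltas '[[[0,0,0,0,0.5],[0,0,0,0,1],[0,0,0,0,1],[0,0,0,0,1],[0,0,0,0,1],[0,0,0,0,1]]]' --squeeze 50

```text
clock: 3.7
position: [0.4632, 0.2054, 0.0408]
ee_rot: [0.0, 0.979, 0.206, 0.0]
contact_force: [0.6, -1.4, 5.8]
width: 0.0184
gripper_force: 48.7
```

```bash
python3 go.py
```

```text
t 3.7 pos [0.4632 0.2054 0.0408] yaw 0.415 zax [ 1.e-03 -2.e-04 -1.e+00] F [ 0.6 -1.4  5.8] M [-0.28  0.04  0.03] w 0.0184 gf 48.7
```

>>> move_arm --deltas '[[[0,0,-0.01,0,1],[0,0,-0.03,0,1],[0,0,-0.07,0,1],[0,0,-0.12,0,1],[0,0,-0.15,0,1],[0,0,-0.15,0,1],[0,0,-0.15,0,1]]]'

```text
clock: 4.4
position: [0.4622, 0.2055, 0.1597]
ee_rot: [-0.0, 0.979, 0.206, -0.0]
contact_force: [0.3, -0.3, -3.8]
width: 0.018
gripper_force: 49.0
```

```bash
cat hp.npy >/dev/null
python3 - <<'E'
from go import *; hp=np.load("hp.npy"); psi=.158
u=np.array([np.cos(psi),np.sin(psi)]); m=hp[:2]
g=lambda nose: [*(m+u*(nose-.097)),]
show([(*g(-.04),.15,psi),(*g(-.04),.0405,psi),(*g(-.01),.0405,psi)])
E
```

```text
t 4.4 pos [0.4622 0.2055 0.1597] yaw 0.4149 zax [-7.e-04 -1.e-04 -1.e+00] F [ 0.3 -0.3 -3.8] M [ 0.    0.03 -0.02] w 0.018 gf 49.0
(np.float64(0.48124286167221736), np.float64(-0.12868269104502533), 0.15, 0.158) -> [-0.1465  0.3919  0.0122] twist 0.1226
(np.float64(0.48124286167221736), np.float64(-0.12868269104502533), 0.0405, 0.158) -> [-0.1464  0.3919  0.1491] twist 0.1226
(np.float64(0.5108691800258931), np.float64(-0.1239623880032006), 0.0405, 0.158) -> [-0.1101  0.4014  0.149 ] twist 0.1226
```

>>> move_arm --deltas '[[[-0.146,0.392,0.012,0.123,1],[-0.146,0.392,0.012,0.123,1],[-0.146,0.392,0.012,0.123,1],[-0.146,0.392,0.012,0.123,1],[-0.146,0.392,0.012,0.123,1],[-0.146,0.392,0.012,0.123,1],[-0.146,0.392,0.012,0.123,1],[-0.146,0.392,0.012,0.123,1],[-0.146,0.392,0.012,0.123,1],[-0.146,0.392,0.08,0.123,1],[-0.146,0.392,0.08,0.123,1],[-0.146,0.392,0.08,0.123,1]]]'

```text
clock: 5.6
position: [0.4804, -0.1265, 0.0945]
ee_rot: [-0.001, 0.997, 0.079, -0.003]
contact_force: [-0.3, 0.7, -2.0]
width: 0.0187
gripper_force: 49.4
```

```bash
cat > look.py <<'E'
from h import *
import sys
k=sys.argv[1]; out=[]
for n,(x,y,w,h) in {"side":(220,165,100,75),"top":(235,130,100,110)}.items():
    im=manip.get_image(n)[:,:,::-1].copy(); cv2.imwrite(f"pics/{n}{k}.png",im); s=5 if n=="side" else 3
    if n=="side": side=im
    q=crop(im,x,y,w,h,s); out.append(cv2.copyMakeBorder(q,0,375-q.shape[0],0,0,0))
cv2.imwrite(f"pics/l{k}.png",np.hstack(out))
E
python3 look.py 2
python3 - <<'E'
from go import *; hp=np.load("hp.npy"); psi=.158
u=np.array([np.cos(psi),np.sin(psi)]); m=hp[:2]
show([(*(m+u*(n-.097)),.0405,psi) for n in(-.04,-.01)])
E
```

```text
t 5.7 pos [ 0.483  -0.1279  0.097 ] yaw 0.1586 zax [ 1.1e-03 -4.0e-04 -1.0e+00] F [ 1.2  0.3 -2.7] M [ 0.01  0.04 -0.03] w 0.0184 gf 49.4
(np.float64(0.48124286167221736), np.float64(-0.12868269104502533), 0.0405, 0.158) -> [-0.0024  0.0006  0.0706] twist 0.0003
(np.float64(0.5108691800258931), np.float64(-0.1239623880032006), 0.0405, 0.158) -> [0.0351 0.0006 0.0706] twist 0.0003
```

View pics/l2.png

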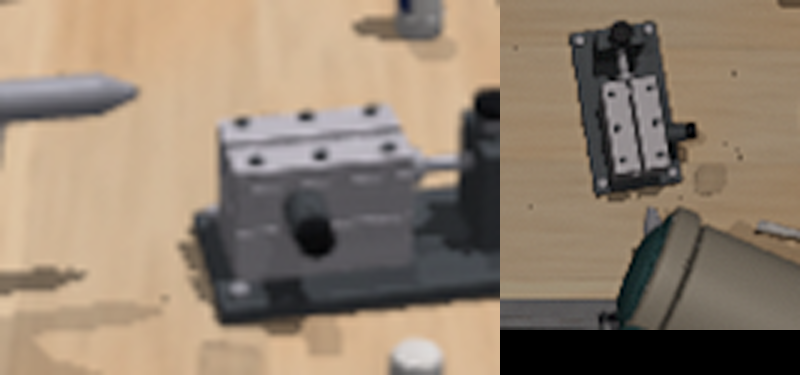

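The rod is held level. Its nose is at (137,92) in the side tile and (652,208) in the top tile, roughly in line with the bore slot. I'll triangulate the nose and check the slot axis.

Run:
```python
from h import *
hp=np.load("hp.npy")
s=np.array([220+137.5/5-.5,165+92.5/5-.5]); t=np.array([235+152.5/3-.5,130+208.5/3-.5])
n=tri(s,t); print("nose",n.x.round(4),n.fun.round(1))
u=np.array([np.cos(.1586),np.sin(.1586)]); print("pred",np.array([.483,-.1279])+u*.097)
# slot centre line from top image: darkest column on the bright top face
im=cv2.imread("pics/top2.png").astype(float).mean(2); P=[]
for r in range(158,187,2):
    row=im[r]; c=np.arange(268,292); seg=row[c]
    cc=proj("top",[hp[0]+.04,hp[1]+.006,.072])[0]
    x0=cc[0]+(r-cc[1])*0.12; k=c[np.abs(c-x0)<3.5]; w=np.clip(np.median(row[k])+5-row[k],0,None); P.append((( k*w).sum()/w.sum(),r))
W=np.array([ray("top",p,.072)[:2] for p in P]); 
v=cv2.fitLine(W.astype(np.float32),cv2.DIST_HUBER,0,.01,.01).ravel(); v*=np.sign(v[0])
print("slot yaw",np.arctan2(v[1],v[0]),"lateral of slot rel to model axis at mouth (mm)")
up=np.array([-np.sin(hp[3]),np.cos(hp[3])]); print(((W-hp[:2])@up*1e3).round(1))
lat=(n.x[:2]-hp[:2])@up; print("nose lateral mm",lat*1e3, "along",(n.x[:2]-hp[:2])@np.array([np.cos(hp[3]),np.sin(hp[3])]))
```

```text
nose [ 0.5771 -0.1138  0.1048] [ 0.2 -0.   0.   0.2]
pred [ 0.57878259 -0.11258021]
slot yaw 0.17199342 lateral of slot rel to model axis at mouth (mm)
[-0.3 -1.2 -0.4 -0.4 -0.9 -0.2 -0.9 -1.2 -0.4 -1.1 -0.9 -0.6 -1.3 -1.1
 -1.8]
nose lateral mm -0.3537305152557821 along -0.039967099765837934
```

>>> move_arm --deltas '[[[-0.001,0.001,0.05,-0.001,1],[-0.001,0.001,0.07,-0.002,1],[-0.001,0.001,0.07,-0.002,1],[-0.001,0.001,0.07,-0.002,1],[-0.001,0.001,0.07,-0.002,1]]]'

```text
clock: 6.2
position: [0.4833, -0.1299, 0.042]
ee_rot: [0.001, 0.997, 0.081, 0.002]
contact_force: [0.3, -0.1, -1.7]
width: 0.0189
gripper_force: 49.5
```

```bash
python3 look.py 3
python3 - <<'E'
from go import *; hp=np.load("hp.npy"); psi=.163
u=np.array([np.cos(psi),np.sin(psi)]); m=hp[:2]+.0006*np.array([u[1],-u[0]])
show([(*(m+u*(n-.097)),.040,psi) for n in(-.03,0,.02)])
E
```

```text
t 6.3 pos [ 0.4829 -0.1299  0.0417] yaw 0.1615 zax [ 0.0031 -0.0014 -1.    ] F [ 0.2 -0.8 -2.1] M [-0.02  0.03  0.06] w 0.0189 gf 49.5
(np.float64(0.4913171490111916), np.float64(-0.12832814164001952), 0.04, 0.163) -> [ 0.0107 -0.0002  0.0022] twist -0.0007
(np.float64(0.5209194956197898), np.float64(-0.1234597666273057), 0.04, 0.163) -> [ 0.0482 -0.0003  0.0023] twist -0.0007
(np.float64(0.5406543933588552), np.float64(-0.1202141832854965), 0.04, 0.163) -> [ 0.0732 -0.0003  0.0023] twist -0.0007
```

View pics/l3.png

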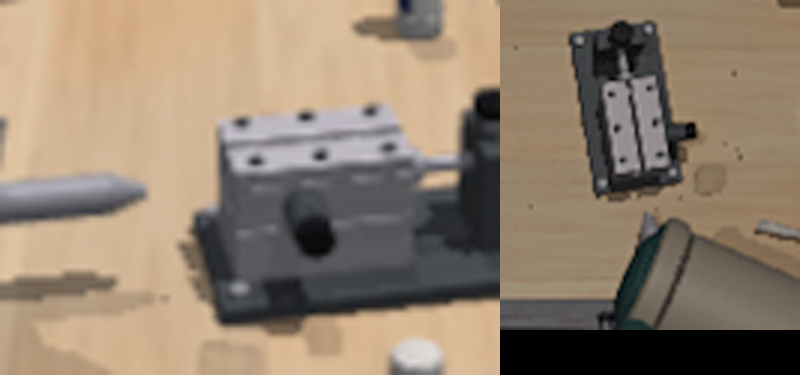

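The nose at (147,190) in the side tile is in front of the bore and aligned. I'll enter slowly until just before the plunger.

>>> move_arm --deltas '[[[0.012,0,0.001,-0.001,1],[0.024,0,0.002,-0.001,1],[0.036,0,0.002,-0.001,1],[0.048,0,0.002,-0.001,1],[0.056,0,0.002,-0.001,1],[0.064,0,0.002,-0.001,1],[0.072,0,0.002,-0.001,1],[0.072,0,0.002,-0.001,1]]]'

```text
clock: 7.1
position: [0.5385, -0.12, 0.0384]
ee_rot: [-0.0, 0.997, 0.082, -0.001]
contact_force: [-0.7, -1.1, -2.8]
width: 0.0182
gripper_force: 49.7
```

```bash
python3 go.py
```

```text
t 7.1 pos [ 0.5385 -0.12    0.0384] yaw 0.164 zax [-0.0012  0.     -1.    ] F [-0.7 -1.1 -2.8] M [ 0.01  0.13 -0.03] w 0.0182 gf 49.7
```

>>> move_arm --deltas '[[[0.004,0,-0.001,0,1],[0.008,0,-0.001,0,1],[0.012,0,-0.001,0,1],[0.016,0,-0.001,0,1],[0.02,0,-0.001,0,1],[0.02,0,-0.001,0,1]]]'

```text
clock: 7.7
position: [0.5554, -0.1176, 0.0396]
ee_rot: [0.0, 0.997, 0.082, 0.001]
contact_force: [0.0, 1.1, -3.5]
width: 0.0186
gripper_force: 49.7
```

```bash
python3 go.py
```

```text
t 7.7 pos [ 0.5554 -0.1176  0.0396] yaw 0.1636 zax [ 1.7e-03 -4.0e-04 -1.0e+00] F [ 0.   1.1 -3.5] M [ 0.02 -0.02 -0.04] w 0.0186 gf 49.7
```

>>> move_arm --deltas '[[[0.004,0,0,0,1],[0.008,0,0,0,1],[0.012,0,0,0,1],[0.016,0,0,0,1],[0.016,0,0,0,1]]]'

```text
clock: 8.2
position: [0.5628, -0.1157, 0.0387]
ee_rot: [-0.0, 0.997, 0.082, -0.005]
contact_force: [-8.3, -3.7, 2.6]
width: 0.0188
gripper_force: 50.0
```

```bash
python3 go.py
```

```text
t 8.2 pos [ 0.5628 -0.1157  0.0387] yaw 0.1652 zax [-9.2e-03 -4.0e-04 -1.0e+00] F [-8.3 -3.7  2.6] M [-0.54  1.18  0.07] w 0.0188 gf 50.0
```

>>> move_arm --deltas '[[[0,0,0,0,1],[0,0,0,0,1]]]'

```text
clock: 8.4
position: [0.5628, -0.1157, 0.0387]
ee_rot: [-0.0, 0.997, 0.082, -0.004]
contact_force: [-8.6, -2.6, 2.2]
width: 0.0183
gripper_force: 50.0
```

```bash
python3 go.py
```

```text
t 8.4 pos [ 0.5628 -0.1157  0.0387] yaw 0.1648 zax [-8.6e-03 -3.0e-04 -1.0e+00] F [-8.6 -2.6  2.2] M [-0.48  1.12  0.01] w 0.0183 gf 50.0
```

>>> move_arm --deltas '[[[0,0,-0.001,0,1],[0,0,-0.002,0,1],[0,0,-0.002,0,1],[0,0,-0.002,0,1]]]'

```text
clock: 8.8
position: [0.5631, -0.1157, 0.0399]
ee_rot: [-0.0, 0.997, 0.082, -0.004]
contact_force: [-6.7, -2.8, -2.2]
width: 0.0184
gripper_force: 49.7
```

```bash
python3 go.py; python3 look.py 4
```

```text
t 8.8 pos [ 0.5631 -0.1157  0.0399] yaw 0.1647 zax [-8.3e-03 -1.0e-04 -1.0e+00] F [-6.7 -2.8 -2.2] M [-0.52  1.03  0.04] w 0.0184 gf 49.7
```

View pics/l4.png

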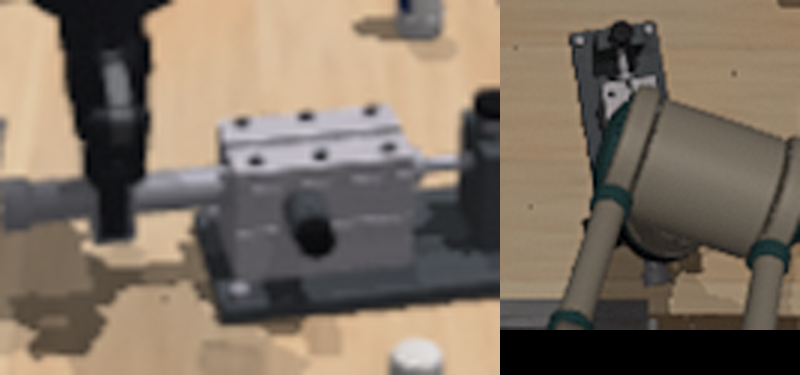

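The rod is in the bore, with its tail head at (15,200) and the fingers well clear of the mouth. I'll keep advancing in small steps.

>>> move_arm --deltas '[[[0.003,-0.001,0,0,1],[0.006,-0.001,0,0,1],[0.006,-0.001,0,0,1]]]'

```text
clock: 9.2
position: [0.5648, -0.115, 0.0395]
ee_rot: [0.0, 0.997, 0.083, -0.007]
contact_force: [-11.7, -7.2, -0.1]
width: 0.0183
gripper_force: 50.0
```

```bash
python3 go.py
```

```text
t 9.2 pos [ 0.5648 -0.115   0.0395] yaw 0.1654 zax [-0.0144 -0.0014 -0.9999] F [-11.7  -7.2  -0.1] M [-1.02  1.8  -0.14] w 0.0183 gf 50.0
```

>>> move_arm --deltas '[[[0.003,0.002,0,0,1],[0.006,0.002,0,0,1],[0.006,0.002,0,0,1]]]'

```text
clock: 9.5
position: [0.5687, -0.1148, 0.0393]
ee_rot: [-0.001, 0.997, 0.083, -0.008]
contact_force: [-12.8, -4.0, 1.5]
width: 0.0185
gripper_force: 50.0
```

```bash
python3 go.py
```

```text
t 9.5 pos [ 0.5687 -0.1148  0.0393] yaw 0.1654 zax [-1.660e-02  5.000e-04 -9.999e-01] F [-12.8  -4.    1.5] M [-0.6   1.91  0.06] w 0.0185 gf 50.0
```

>>> move_arm --deltas '[[[0.003,0,-0.001,0,1],[0.006,0,-0.001,0,1],[0.006,0,-0.001,0,1]]]'

```text
clock: 9.8
position: [0.5773, -0.1137, 0.0405]
ee_rot: [-0.001, 0.997, 0.082, -0.004]
contact_force: [-5.6, -0.8, -2.7]
width: 0.0185
gripper_force: 49.6
```

```bash
python3 go.py
```

```text
t 9.8 pos [ 0.5773 -0.1137  0.0405] yaw 0.1646 zax [-8.8e-03  8.0e-04 -1.0e+00] F [-5.6 -0.8 -2.7] M [-0.19  0.95  0.22] w 0.0185 gf 49.6
```

The rod has passed the plunger and slides at about 6 N. I'll feel for the stop in short steps.

>>> move_arm --deltas '[[[0.003,0,0,0,1],[0.006,0,0,0,1],[0.006,0,0,0,1]]]'

```text
clock: 10.1
position: [0.5819, -0.1129, 0.0404]
ee_rot: [-0.001, 0.997, 0.082, -0.005]
contact_force: [-6.0, -1.5, -3.0]
width: 0.0185
gripper_force: 49.6
```

>>> move_arm --deltas '[[[0.003,0,0,0,1],[0.005,0,0,0,1],[0.005,0,0,0,1]]]'

```text
clock: 10.4
position: [0.5854, -0.1123, 0.0403]
ee_rot: [-0.001, 0.997, 0.082, -0.005]
contact_force: [-7.2, -1.0, -1.9]
width: 0.0184
gripper_force: 49.6
```

```bash
python3 go.py
```

```text
t 10.4 pos [ 0.5854 -0.1123  0.0403] yaw 0.1649 zax [-1.010e-02  6.000e-04 -9.999e-01] F [-7.2 -1.  -1.9] M [-0.31  1.12  0.14] w 0.0184 gf 49.6
```

>>> move_arm --deltas '[[[0.003,0,0,0,1],[0.005,0,0,0,1],[0.005,0,0,0,1]]]'

```text
clock: 10.7
position: [0.5893, -0.1116, 0.0403]
ee_rot: [-0.001, 0.997, 0.082, -0.005]
contact_force: [-7.8, -2.2, -1.9]
width: 0.0183
gripper_force: 49.6
```

>>> move_arm --deltas '[[[0.003,0,0,0,1],[0.005,0,0,0,1],[0.005,0,0,0,1]]]'

```text
clock: 11.0
position: [0.5933, -0.111, 0.0403]
ee_rot: [-0.001, 0.997, 0.082, -0.005]
contact_force: [-7.9, -2.3, -3.0]
width: 0.0185
gripper_force: 49.6
```

```bash
python3 go.py
```

```text
t 11.0 pos [ 0.5933 -0.111   0.0403] yaw 0.1649 zax [-1.020e-02  6.000e-04 -9.999e-01] F [-7.9 -2.3 -3. ] M [-0.24  1.12  0.15] w 0.0185 gf 49.6
```

>>> move_arm --deltas '[[[0.002,0,0,0,1],[0.004,0,0,0,1],[0.004,0,0,0,1]]]'

```text
clock: 11.3
position: [0.5965, -0.1104, 0.0403]
ee_rot: [-0.001, 0.997, 0.082, -0.005]
contact_force: [-6.8, -1.5, -3.1]
width: 0.0184
gripper_force: 49.6
```

>>> move_arm --deltas '[[[0.002,0,0,0,1],[0.003,0,0,0,1],[0.003,0,0,0,1]]]'

```text
clock: 11.6
position: [0.5984, -0.1101, 0.0402]
ee_rot: [-0.001, 0.997, 0.082, -0.005]
contact_force: [-8.0, -1.8, -2.2]
width: 0.0183
gripper_force: 49.6
```

```bash
python3 go.py; python3 look.py 5
```

```text
t 11.6 pos [ 0.5984 -0.1101  0.0402] yaw 0.165 zax [-1.100e-02  6.000e-04 -9.999e-01] F [-8.  -1.8 -2.2] M [-0.29  1.22  0.12] w 0.0183 gf 49.6
```

View pics/l5.png

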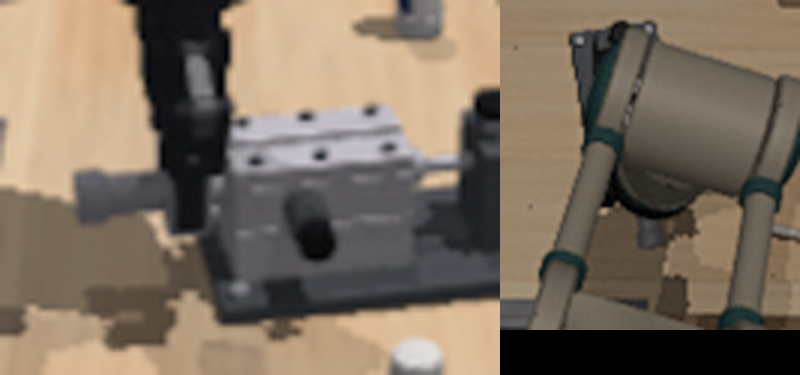

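The rod is about 79 mm deep, with the fingers about 7 mm from the mouth and the tail head at (95,195). The stop isn't reached yet, so I'll unload, release and regrip 25 mm farther back.

>>> move_arm --deltas '[[[-0.002,0,0,0,1],[-0.004,0,0,0,1],[-0.006,0,0,0,1],[-0.006,0,0,0,1]]]'

```text
clock: 12.1
position: [0.5984, -0.1102, 0.0413]
ee_rot: [-0.001, 0.997, 0.082, -0.0]
contact_force: [-0.8, 3.4, -6.4]
width: 0.0184
gripper_force: 49.2
```

```bash
python3 go.py
```

```text
t 12.1 pos [ 0.5984 -0.1102  0.0413] yaw 0.1635 zax [-7.0e-04  1.3e-03 -1.0e+00] F [-0.8  3.4 -6.4] M [0.45 0.36 0.23] w 0.0184 gf 49.2
```

>>> move_arm --deltas '[[[0,0,0.001,0,0.5],[0,0,0.001,0,0],[0,0,0.001,0,0],[0,0,0.001,0,0],[0,0,0.001,0,0]]]'

```text
clock: 12.6
position: [0.5993, -0.1115, 0.0416]
ee_rot: [0.0, 0.997, 0.082, 0.001]
contact_force: [-0.2, 0.3, 0.7]
width: 0.0429
gripper_force: 0.0
```

```bash
python3 go.py
```

```text
t 12.6 pos [ 0.5993 -0.1115  0.0416] yaw 0.1633 zax [ 1.6e-03 -7.0e-04 -1.0e+00] F [-0.2  0.3  0.7] M [ 0.01 -0.   -0.05] w 0.0429 gf 0.0
```

>>> move_arm --deltas '[[[-0.01,-0.0015,0.001,0,0],[-0.02,-0.0015,0.001,0,0],[-0.03,-0.0015,0.001,0,0],[-0.03,-0.0015,0.001,0,0],[-0.03,-0.0015,0.001,0,0]]]'

```text
clock: 13.1
position: [0.5746, -0.1139, 0.0404]
ee_rot: [0.0, 0.997, 0.081, 0.0]
contact_force: [0.3, 0.1, 1.3]
width: 0.0425
gripper_force: 0.0
```

```bash
python3 go.py; python3 look.py 6
```

```text
t 13.1 pos [ 0.5746 -0.1139  0.0404] yaw 0.1631 zax [ 4.e-04 -2.e-04 -1.e+00] F [0.3 0.1 1.3] M [-0.03 -0.04  0.03] w 0.0425 gf 0.0
```

View pics/l6.png

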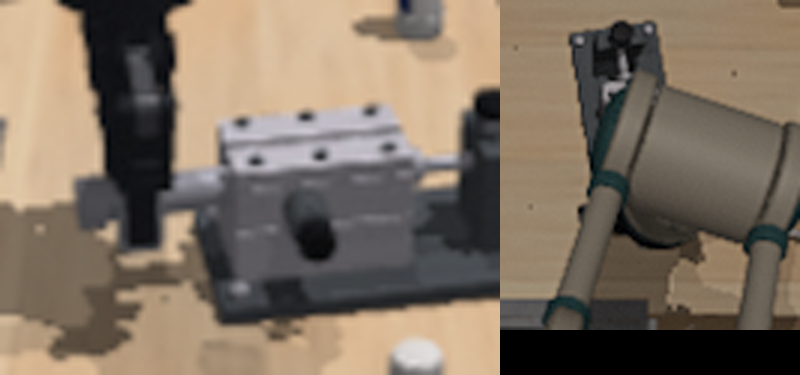

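The fingers now sit just ahead of the head, at about (143,210), and the rod stayed put. Closing again.

>>> move_arm --deltas '[[[0,0,0,0,0.4],[0,0,0,0,1],[0,0,0,0,1],[0,0,0,0,1],[0,0,0,0,1]]]'

```text
clock: 13.7
position: [0.5751, -0.114, 0.0403]
ee_rot: [0.0, 0.997, 0.082, 0.0]
contact_force: [0.7, -1.6, 0.8]
width: 0.0182
gripper_force: 48.7
```

```bash
python3 go.py
```

```text
t 13.7 pos [ 0.5751 -0.114   0.0403] yaw 0.1636 zax [ 6.e-04 -5.e-04 -1.e+00] F [ 0.7 -1.6  0.8] M [-0.23 -0.07  0.  ] w 0.0182 gf 48.7
```

>>> move_arm --deltas '[[[0.003,0,0,0,1],[0.006,0,0,0,1],[0.008,0,-0.001,0,1],[0.008,0,-0.001,0,1]]]'

```text
clock: 14.1
position: [0.5752, -0.1138, 0.0401]
ee_rot: [0.0, 0.997, 0.083, -0.006]
contact_force: [-10.8, -7.1, 4.5]
width: 0.0186
gripper_force: 49.2
```

>>> move_arm --deltas '[[[0.002,0,0,0,1],[0.004,0,0,0,1],[0.004,0,0,0,1]]]'

```text
clock: 14.4
position: [0.5754, -0.1137, 0.0397]
ee_rot: [0.0, 0.997, 0.083, -0.009]
contact_force: [-16.8, -8.7, 7.2]
width: 0.0186
gripper_force: 49.5
```

```bash
python3 go.py
```

```text
t 14.4 pos [ 0.5754 -0.1137  0.0397] yaw 0.1659 zax [-0.0185 -0.0019 -0.9998] F [-16.8  -8.7   7.2] M [-1.4   2.34 -0.11] w 0.0186 gf 49.5
```

It doesn't move at 17 N, and there are cross forces (Fz +7, Fy -9). It looks cocked, so I'll ease back and relieve the cross forces.

>>> move_arm --deltas '[[[-0.004,0.002,-0.002,0,1],[-0.006,0.003,-0.004,0,1],[-0.006,0.003,-0.004,0,1],[-0.006,0.003,-0.004,0,1]]]'

```text
clock: 14.8
position: [0.5762, -0.1142, 0.0426]
ee_rot: [-0.001, 0.997, 0.082, -0.004]
contact_force: [-4.7, -0.1, -2.7]
width: 0.018
gripper_force: 48.9
```

```bash
python3 go.py
```

```text
t 14.8 pos [ 0.5762 -0.1142  0.0426] yaw 0.164 zax [-0.0083  0.0022 -1.    ] F [-4.7 -0.1 -2.7] M [0.02 1.13 0.1 ] w 0.018 gf 48.9
```

>>> move_arm --deltas '[[[0.002,0,0,0,1],[0.004,0,0,0,1],[0.004,0,0,0,1]]]'

```text
clock: 15.1
position: [0.5796, -0.1135, 0.0425]
ee_rot: [-0.001, 0.997, 0.082, -0.004]
contact_force: [-5.0, 0.3, -3.0]
width: 0.0181
gripper_force: 48.9
```

```bash
python3 go.py
```

```text
t 15.1 pos [ 0.5796 -0.1135  0.0425] yaw 0.1642 zax [-0.008   0.0023 -1.    ] F [-5.   0.3 -3. ] M [0.11 1.04 0.15] w 0.0181 gf 48.9
```

It slides freely again at 5 N.

>>> move_arm --deltas '[[[0.002,0,0,0,1],[0.004,0,0,0,1],[0.004,0,0,0,1]]]'

```text
clock: 15.4
position: [0.5829, -0.113, 0.0426]
ee_rot: [-0.001, 0.997, 0.082, -0.004]
contact_force: [-6.0, 1.3, -4.3]
width: 0.0187
gripper_force: 49.0
```

>>> move_arm --deltas '[[[0.002,0,0,0,1],[0.004,0,0,0,1],[0.004,0,0,0,1]]]'

```text
clock: 15.7
position: [0.5861, -0.1124, 0.0426]
ee_rot: [-0.002, 0.997, 0.082, -0.004]
contact_force: [-5.0, 1.3, -2.7]
width: 0.0184
gripper_force: 49.0
```

```bash
python3 go.py
```

```text
t 15.7 pos [ 0.5861 -0.1124  0.0426] yaw 0.1642 zax [-0.0077  0.0024 -1.    ] F [-5.   1.3 -2.7] M [0.21 1.   0.16] w 0.0184 gf 49.0
```

>>> move_arm --deltas '[[[0.002,0,0,0,1],[0.004,0,0,0,1],[0.004,0,0,0,1]]]'

```text
clock: 16.0
position: [0.5889, -0.1119, 0.0425]
ee_rot: [-0.001, 0.997, 0.082, -0.004]
contact_force: [-5.5, 1.3, -3.5]
width: 0.0177
gripper_force: 49.0
```

>>> move_arm --deltas '[[[0.002,0,0,0,1],[0.003,0,0,0,1],[0.003,0,0,0,1]]]'

```text
clock: 16.3
position: [0.5906, -0.1116, 0.0424]
ee_rot: [-0.002, 0.997, 0.082, -0.005]
contact_force: [-8.1, 0.8, -2.5]
width: 0.0185
gripper_force: 49.0
```

>>> move_arm --deltas '[[[0.002,0,0,0,1],[0.003,0,0,0,1],[0.003,0,0,0,1]]]'

```text
clock: 16.6
position: [0.5928, -0.1112, 0.0423]
ee_rot: [-0.002, 0.997, 0.082, -0.005]
contact_force: [-7.9, 1.4, -2.7]
width: 0.0184
gripper_force: 49.0
```

```bash
python3 go.py
```

```text
t 16.6 pos [ 0.5928 -0.1112  0.0423] yaw 0.1644 zax [-0.0103  0.0022 -0.9999] F [-7.9  1.4 -2.7] M [0.01 1.26 0.12] w 0.0184 gf 49.0
```

Resistance rose by about 2 N at x≈0.590, which is likely the end pad being picked up. I continue in smaller steps.

>>> move_arm --deltas '[[[0.001,0,0,0,1],[0.0025,0,0,0,1],[0.0025,0,0,0,1]]]'

```text
clock: 16.9
position: [0.5934, -0.1111, 0.0422]
ee_rot: [-0.002, 0.997, 0.082, -0.006]
contact_force: [-10.0, -0.3, -1.5]
width: 0.0185
gripper_force: 49.1
```

>>> move_arm --deltas '[[[0.001,0,0,0,1],[0.0025,0,0,0,1],[0.0025,0,0,0,1]]]'

```text
clock: 17.2
position: [0.5937, -0.111, 0.0419]
ee_rot: [-0.002, 0.997, 0.082, -0.008]
contact_force: [-13.6, -2.4, -1.3]
width: 0.0185
gripper_force: 49.2
```

```bash
python3 go.py
```

```text
t 17.2 pos [ 0.5937 -0.111   0.0419] yaw 0.1652 zax [-0.0166  0.0017 -0.9999] F [-13.6  -2.4  -1.3] M [-0.36  2.    0.09] w 0.0185 gf 49.2
```

It stops near x=0.5935 with the force rising steadily. To tell a stop from a jam, I wiggle the tail vertically and retry, then compare the pad stem in the pictures.

>>> move_arm --deltas '[[[-0.003,0,-0.002,0,1],[-0.003,0,-0.002,0,1],[-0.003,0,0.001,0,1],[-0.003,0,0.001,0,1],[-0.003,0.001,-0.001,0,1],[-0.001,0.001,-0.001,0,1],[0,0.001,-0.001,0,1],[0,0.001,-0.001,0,1]]]'

```text
clock: 18.0
position: [0.5938, -0.1111, 0.0427]
ee_rot: [-0.002, 0.997, 0.082, -0.008]
contact_force: [-12.9, -0.8, 0.1]
width: 0.0181
gripper_force: 49.6
```

```bash
python3 go.py; python3 look.py 7
python3 - <<'E'
from h import *
o=[]
for k in "0457":
    im=cv2.imread(f"pics/side{k}.png"); o.append(crop(im,295,182,50,40,7.9))
cv2.imwrite("pics/stem.png",np.vstack([np.hstack(o[:2]),np.hstack(o[2:])])[:600,:800])
g=[cv2.imread(f"pics/side{k}.png").astype(int) for k in "057"]
print(abs(g[2]-g[0]).sum(2)[190:215,300:345].max(0)); print(abs(g[1]-g[0]).sum(2)[190:215,300:345].max(0))
E
```

```text
t 18.0 pos [ 0.5938 -0.1111  0.0427] yaw 0.1649 zax [-0.0167  0.0029 -0.9999] F [-12.9  -0.8   0.1] M [-0.05  2.02  0.11] w 0.0181 gf 49.6
[ 37  39 131 232 174 199 291 237  90  39  39  32  22  19  15  16  15  18
  18  17  19  19  30  36  35  39 128 210 216 100  41  37  38  38  40  39
  40  38  39  39  39  40  40  39  40]
[39 40 39 38 40 39 38 39 37 42 39 35 21 18 17 14 15 18 19 18 18 18 28 38
 36 39 39 40 39 39 39 39 40 39 41 39 40 40 39 41 39 39 39 39 41]
```

View pics/stem.png

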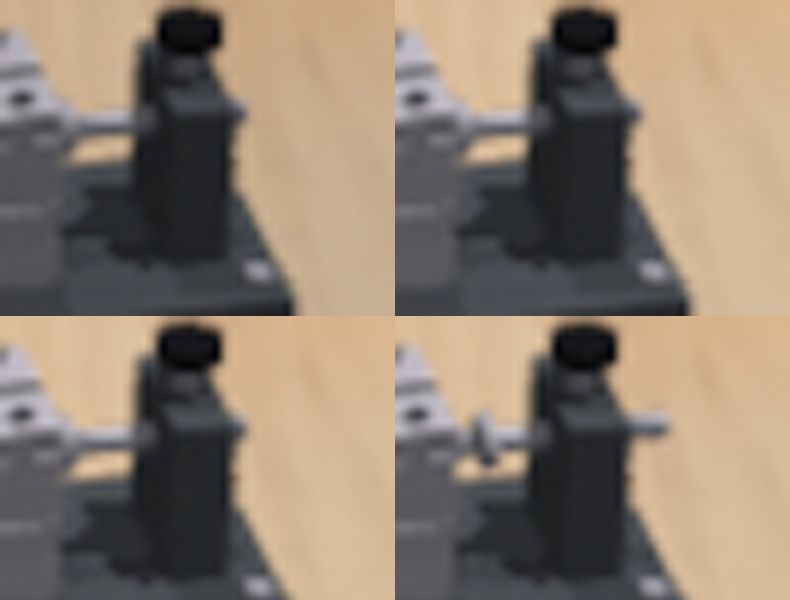

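The pad stem stands out about 3.5 px (≈8 mm) farther behind the carriage at (668,425), and the pad disc shows behind the bore. The pad is pressed back solid, so the rod is home. I'll unload to zero axial force, then release.

>>> move_arm --deltas '[[[-0.003,0,0,0,1],[-0.005,0,0,0,1],[-0.007,0,0.001,0,1],[-0.007,0,0.001,0,1]]]'

```text
clock: 18.5
position: [0.5935, -0.1114, 0.0429]
ee_rot: [-0.002, 0.997, 0.082, -0.003]
contact_force: [-3.6, 3.2, -4.0]
width: 0.0185
gripper_force: 49.5
```

```bash
python3 go.py
```

```text
t 18.5 pos [ 0.5935 -0.1114  0.0429] yaw 0.1636 zax [-0.0054  0.0035 -1.    ] F [-3.6  3.2 -4. ] M [0.6  0.75 0.18] w 0.0185 gf 49.5
```

>>> move_arm --deltas '[[[-0.001,-0.001,0.001,0,1],[-0.0015,-0.002,0.001,0,1],[-0.0015,-0.002,0.001,0,1],[-0.0015,-0.002,0.001,0,0.5],[-0.0015,-0.002,0.001,0,0],[-0.0015,-0.002,0.001,0,-0.3],[-0.0015,-0.002,0.001,0,-0.3],[-0.0015,-0.002,0.001,0,-0.3]]]'

```text
clock: 19.3
position: [0.5952, -0.1127, 0.044]
ee_rot: [0.001, 0.997, 0.082, 0.001]
contact_force: [0.2, -0.2, -0.2]
width: 0.0556
gripper_force: 0.0
```

```bash
python3 go.py; python3 look.py 8
python3 - <<'E'
from h import *
g={k:cv2.imread(f"pics/side{k}.png").astype(int) for k in "078"}
for a,b in("08","78"): print(abs(g[b]-g[a]).sum(2)[190:215,300:345].max(0)[:32])
E
```

```text
t 19.3 pos [ 0.5952 -0.1127  0.044 ] yaw 0.1634 zax [ 2.e-03 -9.e-04 -1.e+00] F [ 0.2 -0.2 -0.2] M [ 0.04 -0.01  0.03] w 0.0556 gf 0.0
[ 38  41 131 232 130 217 291 237  57  39  38  65  70  19  14  13  15  16
  20  19  18  19  28  37  36  39 129 210 217  98  39  39]
[ 4  3 13  6 60 85  9 48 38  4  4 33 48  5  6  6  5  3  5  5  4  6  6 10
  3  5  3  2  3  8  7  3]
```

The stem tip hasn't moved after the release. Retreating straight up.

>>> move_arm --deltas '[[[0,0,-0.02,0,-0.3],[0,0,-0.06,0,-0.3],[0,0,-0.1,0,-0.3],[0,0,-0.15,0,-0.3],[0,0,-0.2,0,-0.3],[-0.1,0,-0.2,0,-0.3],[-0.15,0,-0.2,0,-0.3],[-0.15,0,-0.2,0,-0.3],[-0.15,0,-0.2,0,-0.3]]]'

```text
clock: 20.3
position: [0.473, -0.1316, 0.2039]
ee_rot: [0.0, 0.997, 0.081, -0.0]
contact_force: [1.1, 0.3, 0.0]
width: 0.0557
gripper_force: 0.0
```

```bash
python3 go.py; python3 look.py 9
python3 - <<'E'
from h import *
g={k:cv2.imread(f"pics/side{k}.png").astype(int) for k in "079"}
for a,b in("09","79"): print(abs(g[b]-g[a]).sum(2)[190:215,300:345].max(0)[:32])
E
```

```text
t 20.3 pos [ 0.473  -0.1316  0.2039] yaw 0.1619 zax [-9.e-04 -2.e-04 -1.e+00] F [1.1 0.3 0. ] M [-0.03 -0.06  0.03] w 0.0557 gf 0.0
[ 20  19 114 211 145 228 296 246  74  19  18  44  57  10   9  11   8   9
  11   9   9  10  12  16  19  19 140 222 226 113  19  18]
[22 22 22 25 78 97 27 59 50 23 23 18 35  9  8 12 12 12 12 11 14 11 18 20
 20 22 21 21 22 23 23 22]
```

View pics/l9.png

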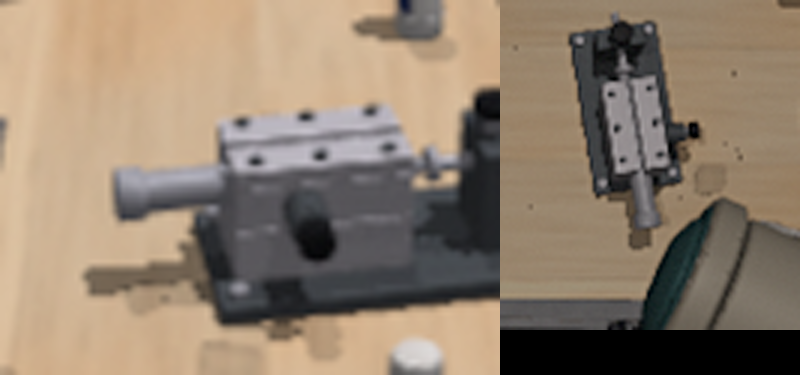

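The rod stands in the bore with its head at (130,190), the stem is still fully out behind the carriage, and the bystanders are untouched. Handing in.

```bash
python3 -c "
from rig import manip
print(manip.sign_off())"
```

```text
the job is handed in; nothing more can be done
None
```

The mandrel is in the bore with the end pad pressed back against its stop, held by the plunger and released; pushing peaked at about 19 N while freeing one jam and 14 N at the stop, nothing nearby was touched, and I handed the job in at about 20 s.

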